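# Seat the corner drill jig on the block under the drill press chuck

## Robot

A 7-joint arm with a two-finger parallel gripper is mounted at the origin on the work surface. World frame = base frame: x ahead of the robot, y to its left, z up, the work surface at z = 0. Lengths are in m, angles in rad, forces in N, time in s.
With the tool pointing down it reaches from about 0.4 to 0.875 m from the base axis. Payload 19.3 kg.
Tool frame: the origin (TCP) lies at the very end of the fingers, on their centre line; the grasp point (between the pads) lies 19 mm behind it; z points along the fingers, y is the line along which they close (so a half turn about z gives the same grasp; the last joint's range is limited). The gripper opens to 85 mm and grips with 20 to 120 N. Pads are 22 mm wide; open, the fingers measure 114 mm over their backs; the gripper's body (76 mm by 85 mm) begins 54 mm behind the grasp point. The pads swing forward as they close: fully open they stand 13 mm farther back than shut.
Start: joints at [-1.218, 0.521, -0.036, 1.599, 0.021, 1.021, -0.113], TCP at [0.256, 0.57, 0.231] pointing down, gripper open.
Joint ranges: [-2.91, 2.91], [-0.3, 2.13], [-1.5, 1.42], [0.17, 2.43], [-1.26, 4.41], [0.16, 1.93], [-2.52, 2.52]. Speed limits (rad/s): [1.89, 1.89, 2.39, 2.39, 3.01, 3.01, 3.01].

## Interface

Orientations are given as [roll, pitch, yaw] about the fixed x, y, z axes, in that order (R = Rz(yaw) Ry(pitch) Rx(roll)).
In Python, from workcell import observe, grab_frame, job_done gives the robot as it stands.
- The arm moves only by the tool move_arm, never from a script. Its argument "plan" is a list that holds one entry, the list of rows, each a list of 7 numbers: the shift along the tool's x, y, z each as a share of 0.02 m, from -1 to 1, then the turn, a rotation vector about the tool's x, y, z each as a share of 6 degrees, from -1 to 1, then the opening, from -1 (shut) to 1 (fully open). A call has exactly 10 rows; each row shifts and turns the commanded pose from where the row before left it, along the tool's axes as they then stand; what a row does not reach is not made up. A row lasts 1/10 s, in which the tool goes at most 50 mm and 8.59 degrees, less where a joint would pass 70% of its speed; a pose out of reach is approached as far as the arm can. A call with a number of a shift or a turn outside -1 to 1 is refused whole. A call with a gripper value outside its range is refused whole. The fingers move at their own pace and stop on an object; "grip_force" is the grip in N (left out, the last holds). Time passes only in rows, so rows that do not move let the fingers close, or fill a call up. It gives the time, the measured TCP pose, the force, the opening and the grip force at its end, in the units of the state.
- observe(): the state, without advancing time (a new reading comes with each control period).
- grab_frame(name): name is "scene" or "top" or "wrist"; returns a dict with "color" (480x640x3 uint8, red, green, blue), "intrinsics" (3x3 intrinsics, pixels), "position" and "orientation" of the camera in the world; the wrist camera has in their place "tool_from_camera" (4x4, takes a point from camera to tool coordinates, whose origin is the TCP and whose axes are the flange's). Camera axes: x right, y down, z forward; pixel columns grow to the right and rows downward; lengths in m; the calibration is good to about 2 mm. A picture is of the moment at which its call begins: read the wrist's pose just before it. There is no depth.
- job_done(): hands the job in; it is judged then, once.
The state is a dict: "clock": time; "qpos": joint angles; "qd": joint speeds; "joint_efforts": joint torques, N m; "position": TCP position; "tool_rot": TCP orientation; "force": force on the tool from outside, world axes, zero at the start; "moment": the same for the moment, N m; "grip_width": finger opening in m; "finger_force": force on a finger pad.
Only numpy, scipy, OpenCV 4.12 (cv2) and the standard library are available. Lean on these libraries where they do the work, as an engineer would, in place of code of your own. Each camera call takes 0.05 s, during which the arm holds its last target. There are 200 camera calls.

## Task

Take the red drill jig off the wooden offcut by its black handle and set it gently, level, on top of the aluminium block in the drill press vice, with its two brass lips hanging down outside the block's faces. Then push it into the corner so that both lips bear on the block at the same time with a light but definite push, and let go, leaving it flat on the block, square to it and with both lips against its faces. The chuck hangs low over the block, so come in with the gripper leaning; do not knock the drill press, and leave the other things on the bench where they are.

Things in the scene. Friction and masses are not known exactly. Their poses are not given: they have to be found in the camera images.
- jig: drill jig: red plate 89 x 76 x 10 mm, 0.4 kg, loose; at first level on the offcut. Origin on the plate's underside, at the point that lies over the centre of the block's top when home; z up, x and y along the plate's edges. Plate spans x -48..41, y -40..36, z 0..10 mm. Brass lips hang 14 mm below it along the +x and +y edges; brass drill bush on top at x 22, y 0 (3 mm proud)
- lip_x: the brass lip along the jig's +x edge (fixed to the jig; same origin and axes as the jig): spans x 35..41, y -32..28, z -14..0 mm; its inner face, at x 35, must bear on the block's +x face
- lip_y: the brass lip along the jig's +y edge (fixed to the jig; same origin and axes as the jig): spans x -40..28, y 30..36, z -14..0 mm; its inner face, at y 30, must bear on the block's +y face
- jig_handle (a point): middle of the jig's black bar handle, at x -14, y 0, z 27 mm in the jig's frame: the bar stands on the plate, 44 mm long along the jig's x, 12 mm thick (y), 34 mm high above the plate's top
- block: bare aluminium block, 70 mm (x) by 60 mm (y), standing 29 mm proud of the jaws of a blue drill vice; fixed. Origin at the centre of its top face, x and y along its edges, z up; the jig is home when its origin and axes coincide with these. The vice spans x +-50, y -65..112 mm, all at least 29 mm below the block's top
- press: grey bench drill press, fixed, 0.6 m high; origin on the bench under the spindle axis. In mm: base x +-90, y -260..140, top z 30; chuck on the axis, radius 21, lower end z 250; quill radius 24 from z 300; head x +-65, y -200..100, from z 370 up; column radius 24 at y -140 (collar radius 42 to z 80); feed handles on the +x side; motor at y -270
- offcut: pine offcut on which the jig lies at the start, fixed to the bench, 52 x 48 mm, 44 mm high; origin at the centre of its underside
- nut_can: small blue and yellow can, 68 mm across, 60 mm high; origin at the centre of its underside; bystander, leave it alone
- screwdriver: loose screwdriver lying on the bench; bystander, leave it alone
- wrench: loose wrench lying on the bench; bystander, leave it alone
- chuck_key: small steel T-shaped chuck key lying on the bench, 80 mm long, 16 mm high; bystander, leave it alone
- bowl: white plastic bowl, 150 mm across, 75 mm high; bystander, leave it alone
There are look-alikes about, which are no part of the job. Of the things that look like the jig, the largest one is meant.

How it is judged:
On the way:
1. with the jig level on the block, both lips bear on the block at the same time, each with more than 1.5 N, for 0.1 s (contact force between each of lip_x, lip_y and block above 1.5 N and z of jig in the frame of block between -0.003 and 0.003 m and x of jig in the frame of block between -0.004 and 0.004 m and y of jig in the frame of block between -0.004 and 0.004 m), for 0.1 s.
At the end, for the whole second after the job is handed in: The jig lies at rest and released on the block: its origin within 2 mm of the block's top centre along each of the block's axes (both lips against their faces, plate down on the block), level within 0.03 rad and square within 0.035 rad, its handle and bush upward (x of jig in the frame of block between -0.002 and 0.002 m and y of jig in the frame of block between -0.002 and 0.002 m and z of jig in the frame of block between -0.002 and 0.002 m and angle between the z axis of jig and the z axis of block, either way round below 0.03 rad and angle between the x axis of jig and the x axis of block, either way round below 0.035 rad and angle between jig's own z axis and vertical below 0.2 rad and linear speed of jig below 0.01 m/s and contact force between jig and the fingers below 0.05 N); the robot touches nothing.
It fails at once if the jig is dropped or banged on the block (more than 120 N) (contact force between jig and block above 120 N).
It fails at once if a lip is rammed against the block (more than 60 N) (contact force between any of lip_x, lip_y and block above 60 N).
It fails at once if the drill press is knocked (more than 5 N) (contact force between press and anything else above 5 N).
It fails at once if a bystander is moved by more than 20 mm (distance of any of nut_can, screwdriver, wrench, chuck_key, bowl from where it was at the start of the episode above 0.02 m).
It also fails if it takes over 48 s, if anything falls off the work surface, if the arm or the gripper's body presses on something with over 40 N, if the wrist force passes 120 N, or if a joint passes its speed limit or range.

## Working session

There is one attempt and no reset: what is moved stays moved. The work goes in short steps, Python scripts to look and compute and a tool call to move; the robot and the scene stay as the last step left them, time stands still between calls to the robot, and variables do not carry over. Pictures are saved under pics/ and viewed, at most 10 in all, crops included, and the job is handed in when it is done.

Besides the shell and the picture viewer there is one more tool, called after "Request:" by a JSON object that holds its "op" and its "data", one argument or row to a line. move_arm: Moves the arm, as the interface text tells. Shift numbers are shares of 0.02 m and turn numbers shares of 6 degrees, none past 1 either way. Its arguments: {"type":"object","properties":{"plan":{"type":"array"},"grip_force":{"type":"number"}},"required":["plan"]}

```bash
mkdir -p pics
python3 - <<'E'
from workcell import observe, grab_frame
import cv2,pickle
o=observe();print({k:o[k] for k in('clock','qpos','position','tool_rot','force','grip_width')})
d={}
for n in('scene','top','wrist'):
    f=grab_frame(n);d[n]=f;cv2.imwrite(f'pics/{n}0.png',f['color'][:,:,::-1])
    print(n,{k:v for k,v in f.items() if k!='color'})
d['o']=o
pickle.dump(d,open('f0.pkl','wb'))
E
```

```text
{'clock': 0.0, 'qpos': array([-1.21818295,  0.52203019, -0.03629902,  1.60000602,  0.02117991,
        1.02110691, -0.11283562]), 'position': array([0.25635826, 0.5696282 , 0.23071668]), 'tool_rot': array([-3.14042926e+00,  8.08686118e-05,  2.71869858e+00]), 'force': array([-0.60705897,  0.5197739 ,  0.66840712]), 'grip_width': 0.08501332626943399}
scene {'intrinsics': array([[505.85527086,   0.        , 315.46170665],
       [  0.        , 505.85527086, 241.50749456],
       [  0.        ,   0.        ,   1.        ]]), 'position': array([1.08993696, 0.6329614 , 0.60466752]), 'orientation': array([-2.18208783,  0.00342912,  2.36052944])}
top {'intrinsics': array([[529.67073823,   0.        , 318.17166838],
       [  0.        , 529.67073823, 243.9357898 ],
       [  0.        ,   0.        ,   1.        ]]), 'position': array([0.37649871, 0.10255636, 1.00584483]), 'orientation': array([-2.94427972,  0.01171182, -1.57872189])}
wrist {'intrinsics': array([[339.51392366,   0.        , 316.57879679],
       [  0.        , 339.51392366, 233.86640645],
       [  0.        ,   0.        ,   1.        ]]), 'tool_from_camera': array([[ 6.96291888e-04, -9.54965164e-01, -2.96717124e-01,
         7.61364217e-02],
       [ 9.99999686e-01,  7.77554523e-04, -1.55858258e-04,
         1.07227092e-03],
       [ 3.79552949e-04, -2.96716922e-01,  9.54965405e-01,
        -1.43468775e-01],
       [ 0.00000000e+00,  0.00000000e+00,  0.00000000e+00,
         1.00000000e+00]])}
```

View pics/scene0.png

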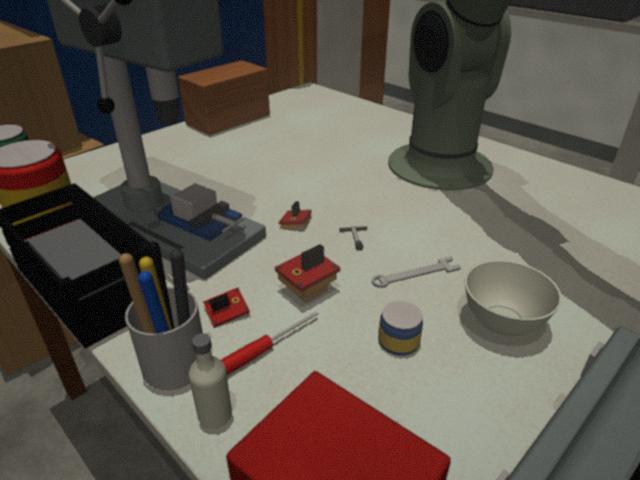

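View pics/top0.png

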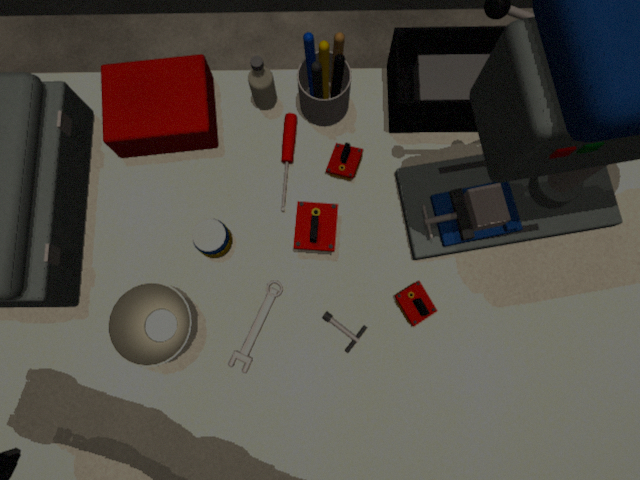

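The scene view shows the target jig on the offcut at (308,268), with small look-alikes at (226,307) and (295,217), and the block at (193,203). In the top view the jig is at (316,227) and the block at (489,207). Next I'll enlarge these.

```bash
cat > h.py <<'E'
import numpy as np,cv2
from scipy.spatial.transform import Rotation as R
def cam(f,o=None):
    if 'position' in f: return R.from_euler('xyz',f['orientation']).as_matrix(),np.array(f['position'])
    T=f['tool_from_camera'];Rt=R.from_euler('xyz',o['tool_rot']).as_matrix()
    return Rt@T[:3,:3],Rt@T[:3,3]+o['position']
def proj(f,P,o=None):
    Rc,c=cam(f,o);q=(np.atleast_2d(P)-c)@Rc;q=q@np.array(f['intrinsics']).T;return q[:,:2]/q[:,2:]
def onz(f,uv,z,o=None):
    Rc,c=cam(f,o);uv=np.atleast_2d(uv);d=np.c_[uv,np.ones(len(uv))]@np.linalg.inv(f['intrinsics']).T@Rc.T
    return c+d*((z-c[2])/d[:,2])[:,None]
def pose(x,y,z,yaw): return R.from_euler('z',yaw).as_matrix(),np.array([x,y,z])
def crop(f,x,y,w,h,s,grid=10):
    im=cv2.resize(f['color'][y:y+h,x:x+w,::-1],None,fx=s,fy=s,interpolation=cv2.INTER_CUBIC)
    im=cv2.convertScaleAbs(im,alpha=1.5)
    for i in range(-(-x//grid)*grid,x+w,grid): cv2.putText(im,str(i),(int((i-x)*s),8),0,.3,(255,255,0));cv2.line(im,(int((i-x)*s),10),(int((i-x)*s),14),(255,255,0))
    for i in range(-(-y//grid)*grid,y+h,grid): cv2.putText(im,str(i),(0,int((i-y)*s)+3),0,.3,(255,255,0))
    return im
E
python3 - <<'E'
from h import *;import pickle
d=pickle.load(open('f0.pkl','rb'));t=d['top'];s=d['scene']
a=np.hstack([crop(t,280,190,80,60,5),crop(s,265,235,80,60,5)])
b=np.hstack([crop(t,420,170,110,82,400/110),crop(s,155,175,80,60,5)])
cv2.imwrite('pics/c1.png',np.vstack([a,b[:300]]))
E
```

```text
Traceback (most recent call last):
ValueError: all the input array dimensions except for the concatenation axis must match exactly, but along dimension 0, the array at index 0 has size 298 and the array at index 1 has size 300
```

Run:
```python
from h import *;import pickle
d=pickle.load(open('f0.pkl','rb'));t=d['top'];s=d['scene']
a=np.hstack([crop(t,280,190,80,60,5),crop(s,265,235,80,60,5)])
b=np.hstack([crop(t,450,175,80,60,5),crop(s,155,175,80,60,5)])
cv2.imwrite('pics/c1.png',np.vstack([a,b]))
```

```text
(no output)
```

View pics/c1.png

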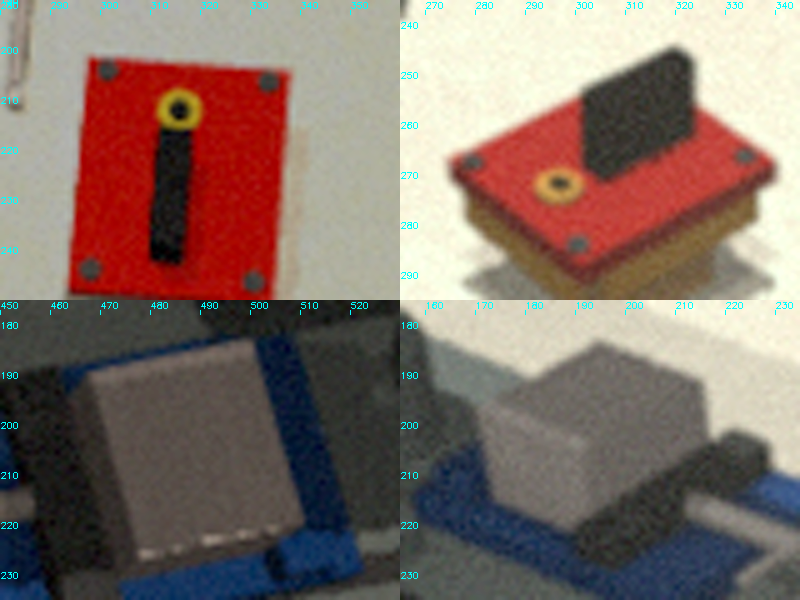

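Enlarged, the jig's plate corners in the top view are (298,201.6), (338,204.4) and (294,248.4), with the bush at (316,211.6). In the scene view they are (274.4,268), (302,289) and (340,268), with the bush at (296.6,272). Block corners in the top view are (467.6,190.2), (500,183.4), (510.6,219.6) and (477.6,227). In the scene view they are (195,183.4), (215.6,191.4), (191.6,203.4) and (170.6,196).

```bash
cat > fit.py <<'E'
from h import *;import pickle
from scipy.optimize import least_squares
d=pickle.load(open('f0.pkl','rb'));t=d['top'];s=d['scene']
def fit(obs,x0):
    # obs: list (frame,local pts,uv)
    def res(p):
        Rm=R.from_euler('z',p[3]).as_matrix()
        return np.concatenate([(proj(f,np.array(L)@Rm.T+p[:3])-uv).ravel() for f,L,uv in obs])
    r=least_squares(res,x0,loss='soft_l1');return r.x,res(r.x)
E
python3 - <<'E'
from fit import *
Rt,c=cam(t);print('top cam x axis',Rt[:,0],'y',Rt[:,1])
print('bench pts block',onz(t,[489,205],.13),'jig',onz(t,[316,225],.05))
print('press base corners', onz(t,[[396,183],[414,258],[620,222]],.03))
b0=onz(t,[489,205],.13)[0]
# world dirs: image +x, +y in top
Bt=np.array([[467.6,190.2],[500,183.4],[510.6,219.6],[477.6,227]])
Bs=np.array([[195,183.4],[215.6,191.4],[191.6,203.4],[170.6,196]])
P=np.array([[35,30,0],[35,-30,0],[-35,-30,0],[-35,30,0]])/1e3
# find best cyclic assignment
for k in range(4):
  for m in range(4):
    for y in(np.pi,0,1.57,-1.57):
      x,r=fit([(t,np.roll(P,k,0),Bt),(s,np.roll(P,m,0),Bs)],[*b0,y])
      if abs(r).max()<4: print('block',k,m,x.round(4),r.round(1))
j0=onz(t,[316,225],.05)[0]
C=np.array([[-48,-40],[41,-40],[41,36],[-48,36]])/1e3;C=np.c_[C,np.full(4,.01)]
bush=[.022,0,.013]
Jt=np.array([[298,201.6],[338,204.4],[294,248.4]]);Js=np.array([[274.4,268],[302,289],[340,268]])
import itertools
for pt in itertools.permutations(range(4),3):
  for ps in itertools.permutations(range(4),3):
    x,r=fit([(t,np.vstack([C[list(pt)],bush]),np.vstack([Jt,[316,211.6]])),(s,np.vstack([C[list(ps)],bush]),np.vstack([Js,[296.6,272]]))],[*j0,3.1*0+1.6 if False else -1.6 if False else 0]) if False else (None,None)
for y in (0,1.57,3.14,-1.57):
  # guess order by yaw: match nearest
  Rm=R.from_euler('z',y).as_matrix();q=C@Rm.T+j0
  L1=[C[np.argmin(np.linalg.norm(proj(t,q)-u,axis=1))] for u in Jt];L2=[C[np.argmin(np.linalg.norm(proj(s,q)-u,axis=1))] for u in Js]
  x,r=fit([(t,np.vstack([L1,bush]),np.vstack([Jt,[316,211.6]])),(s,np.vstack([L2,bush]),np.vstack([Js,[296.6,272]]))],[*j0,y])
  print('jig',x.round(4),r.round(1))
E
```

```text
top cam x axis [-0.00792494 -0.99990001 -0.01171155] y [-0.98054788  0.01006751 -0.19602167]
bench pts block [[ 0.61638236 -0.18035837  0.13      ]] jig [[0.60351886 0.11597879 0.05      ]]
press base corners [[ 0.68943868 -0.03791827  0.03      ]
 [ 0.54309852 -0.0660734   0.03      ]
 [ 0.60794259 -0.45586043  0.03      ]]
block 0 2 [ 0.628  -0.1939  0.0875  6.4815] [-0.1 -0.2 -0.2 -0.1 -0.1  0.6  0.2  0.1 -0.  -0.7  0.1 -1.  -0.2  1.3
 -0.2  0.4]
block 0 2 [ 0.628  -0.1939  0.0875  0.1983] [-0.1 -0.2 -0.2 -0.1 -0.1  0.6  0.2  0.1 -0.  -0.7  0.1 -1.  -0.2  1.3
 -0.2  0.4]
block 0 2 [ 0.628  -0.1939  0.0875  0.1983] [-0.1 -0.2 -0.2 -0.1 -0.1  0.6  0.2  0.1 -0.  -0.7  0.1 -1.  -0.2  1.3
 -0.2  0.4]
block 0 2 [ 0.628  -0.1939  0.0875  0.1983] [-0.1 -0.2 -0.2 -0.1 -0.1  0.6  0.2  0.1 -0.  -0.7  0.1 -1.  -0.2  1.3
 -0.2  0.4]
block 2 0 [ 0.628  -0.1939  0.0875  3.3399] [-0.1 -0.2 -0.2 -0.1 -0.1  0.6  0.2  0.1 -0.  -0.7  0.1 -1.  -0.2  1.3
 -0.2  0.4]
block 2 0 [ 0.628  -0.1939  0.0875  3.3399] [-0.1 -0.2 -0.2 -0.1 -0.1  0.6  0.2  0.1 -0.  -0.7  0.1 -1.  -0.2  1.3
 -0.2  0.4]
block 2 0 [ 0.628  -0.1939  0.0875  3.3399] [-0.1 -0.2 -0.2 -0.1 -0.1  0.6  0.2  0.1 -0.  -0.7  0.1 -1.  -0.2  1.3
 -0.2  0.4]
block 2 0 [ 0.628  -0.1939  0.0875 -2.9433] [-0.1 -0.2 -0.2 -0.1 -0.1  0.6  0.2  0.1 -0.  -0.7  0.1 -1.  -0.2  1.3
 -0.2  0.4]
jig [ 0.605   0.1177  0.0394 -0.0752] [-0.6  0.2 -0.1 -0.  -0.2  0.  -0.1  0.8 -0.3 -0.2 -0.9 -0.2 -0.2 -0.4
 -0.1  0.7]
jig [0.6053 0.1133 0.0397 1.5219] [ -1.5   0.9   6.   -0.2   0.4  -6.2 -10.4  11.7  -4.5  -3.1   0.3  -0.2
  -5.1   2.   15.9   0.2]
jig [0.5984 0.1141 0.0384 3.0698] [ -0.6   0.1  -0.1  -0.3  -0.1  -0.2   0.2  27.5  -0.6   0.4  -1.2   0.4
  -0.5   0.1  20.2 -11.2]
jig [ 0.606   0.1137  0.0399 -1.5349] [ -7.3   4.6   0.3  -0.4  -1.9  -2.4  13.1  11.2  -0.8  -0.5   7.7   0.7
  -0.6   1.2  -1.2 -10.4]
```

Request:
{"op": "move_arm", "data": {
  "plan": [
    [[-0.95,-0.6,0,0,0,0,1],[-0.95,-0.6,0,0,0,0,1],[-0.95,-0.6,0,0,0,0,1],[-0.95,-0.6,0,0,0,0,1],[-0.95,-0.6,0,0,0,0,1],[-0.95,-0.6,0,0,0,0,1],[-0.95,-0.6,0,0,0,0,1],[-0.95,-0.6,0,0,0,0,1],[-0.95,-0.6,0,0,0,0,1],[-0.95,-0.6,0,0,0,0,1]]
  ]
}}

```text
clock: 1.15
position: [0.3809, 0.3817, 0.2312]
tool_rot: [-3.141, -0.0, 2.719]
force: [0.6, -0.0, 0.3]
grip_width: 0.0851
finger_force: 0.0
```

Run:
```python
from fit import *
from workcell import observe
o=observe();print(o['qpos'].round(4),o['position'].round(4),o['tool_rot'].round(4),o['force'].round(2))
pickle.dump([d['o'],o],open('log.pkl','wb'))
Rb=R.from_euler('z',.198).as_matrix();b=np.array([.628,-.194,0])
for x in(0,.022):
  for z in(.25,.3): print(x,z,proj(s,b+Rb@[x,0,z])[0].round(0))
```

```text
[-8.9580e-01  3.8560e-01 -7.0000e-04  1.8278e+00  3.0000e-04  9.2860e-01
  2.5130e-01] [0.3809 0.3817 0.2312] [-3.1413e+00 -1.0000e-04  2.7188e+00] [ 0.6  -0.02  0.3 ]
0 0.25 [181. 118.]
0 0.3 [177.  92.]
0.022 0.25 [172. 122.]
0.022 0.3 [168.  95.]
```

Request:
{"op": "move_arm", "data": {
  "plan": [
    [[-0.9,-0.6,0,0,0,0,1],[-0.9,-0.6,0,0,0,0,1],[-0.9,-0.6,0,0,0,0,1],[-0.9,-0.6,0,0,0,0,1],[-0.9,-0.6,0,0,0,0,1],[-0.9,-0.6,0,0,0,0,1],[-0.9,-0.6,0,0,0,0,1],[-0.9,-0.6,0,0,0,0,1],[-0.9,-0.6,0,0,0,-0.5,1],[-0.9,-0.6,0,0,0,-0.8,1]]
  ]
}}

```text
clock: 2.15
position: [0.4966, 0.1991, 0.2312]
tool_rot: [-3.141, -0.0, 2.857]
force: [0.0, 0.4, 0.8]
grip_width: 0.085
finger_force: 0.0
```

```bash
cat > log.py <<'E'
import pickle;from workcell import observe
o=observe();l=pickle.load(open('log.pkl','rb'));l.append(o);pickle.dump(l,open('log.pkl','wb'))
print(o['clock'],o['qpos'].round(3),o['position'].round(4),o['tool_rot'].round(4),o['force'].round(2),o['grip_width'])
E
python3 log.py
```

```text
2.15 [-0.518  0.379  0.034  1.84  -0.016  0.923  0.809] [0.4966 0.1991 0.2312] [-3.1413e+00 -3.0000e-04  2.8571e+00] [0.02 0.41 0.81] 0.08504967214185356
```

```bash
cat > snap.py <<'E'
import pickle,sys;from workcell import observe,grab_frame
o=observe();f=grab_frame('wrist');f['o']=o;pickle.dump(f,open(sys.argv[1]+'.pkl','wb'))
E
python3 snap.py w1
```

```text
(no output)
```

Request:
{"op": "move_arm", "data": {
  "plan": [
    [[-0.64,-0.7,0,0,0,-0.4,1],[-0.64,-0.7,0,0,0,-0.4,1],[-0.64,-0.7,0,0,0,-0.4,1],[-0.64,-0.7,0,0,0,-0.4,1],[-0.64,-0.7,0,0,0,-0.4,1],[0,0,0,0,-1,0,1],[0,0,0,0,-1,0,1],[0,0,0,0,-1,0,1],[0,0,0,0,-1,0,1],[0,0,0,0,-1,0,1]]
  ]
}}

```text
clock: 3.2
position: [0.5452, 0.117, 0.2313]
tool_rot: [-3.139, 0.501, 3.062]
force: [1.4, -0.3, -0.4]
grip_width: 0.0856
finger_force: 0.0
```

```bash
python3 log.py; python3 snap.py w2
python3 - <<'E'
from h import *;import pickle
ims=[]
J=np.array([.605,.1177,.042])
for n in('w1','w2'):
    f=pickle.load(open(n+'.pkl','rb'));u=proj(f,J,f['o'])[0].round().astype(int);print(n,u)
    x=int(np.clip(u[0]-60,0,519));y=int(np.clip(u[1]-75,0,329))
    ims.append(crop(f,x,y,120,150,400/120))
m=np.hstack(ims);cv2.imwrite('pics/c2.png',m);print(m.shape)
E
```

```text
3.2 [-0.731  0.251  0.311  2.189  0.563  0.322  0.543] [0.5452 0.117  0.2313] [-3.1389  0.5008  3.0622] [ 1.36 -0.29 -0.37] 0.08556729431765227
w1 [273 319]
w2 [321 168]
(500, 800, 3)
```

View pics/c2.png

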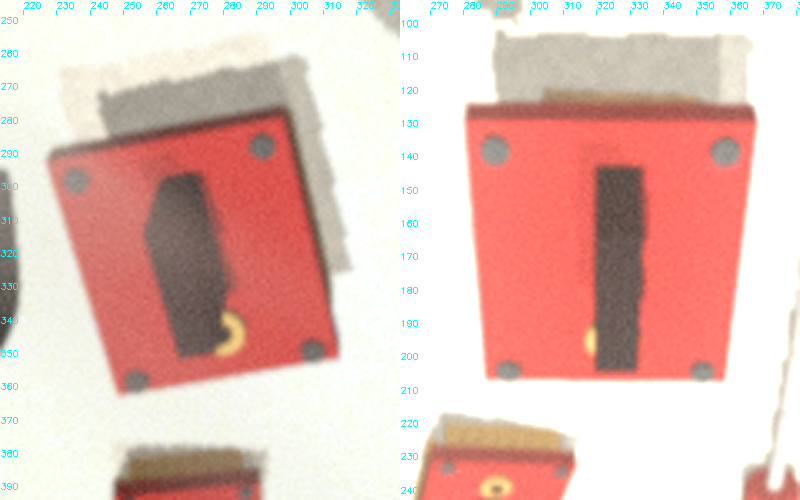

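The pair shows the whole jig from above. Plate-top corners are (228,292), (299.4,279.4), (314.4,350.5) and (248.4,362.2) in the first view, and (281,129), (367.5,129), (358,206.7) and (287,206.7) in the second. Its -x edge is nearest the arm.

Run:
```python
from fit import *
w1=pickle.load(open('w1.pkl','rb'));w2=pickle.load(open('w2.pkl','rb'))
C=np.array([[-48,-40,10],[-48,36,10],[41,36,10],[41,-40,10]])/1e3
U1=np.array([[228,292],[299.4,279.4],[314.4,350.5],[248.4,362.2]]);U2=np.array([[281.1,129],[367.5,129],[358.2,206.7],[287.1,206.7]])
def fitw(ws,zfix=None):
    def res(p):
        q=C@R.from_euler('z',p[3]).as_matrix().T+[p[0],p[1],p[2] if zfix is None else zfix]
        return np.concatenate([(proj(w,q,w['o'])-U).ravel() for w,U in ws])
    r=least_squares(res,[.605,.117,.044,-.075]);return r.x.round(4),res(r.x).round(1)
print(fitw([(w1,U1)]));print(fitw([(w2,U2)]));print(fitw([(w1,U1),(w2,U2)]))
print(fitw([(w1,U1)],.044));print(fitw([(w2,U2)],.044));print(fitw([(w1,U1),(w2,U2)],.044))
```

```text
(array([ 0.607 ,  0.121 ,  0.0414, -0.098 ]), array([ 0.1, -0.3, -0.6,  0.1,  0.4,  0.7,  0.2, -0.4]))
(array([ 0.6082,  0.1213,  0.0396, -0.0816]), array([-0.5,  0.2,  0.3,  0.5,  0.4, -0.3, -0.2, -0.5]))
(array([ 0.6073,  0.1211,  0.0409, -0.089 ]), array([ 0. ,  0. , -0.9, -0.1,  0.8,  0.3,  0.8, -0.3, -0.6, -0.2,  0.7,
        0.6,  0. ,  0.1, -0.9, -0.5]))
(array([ 0.6056,  0.1218,  0.0416, -0.0981]), array([-0.3, -0.5, -0.4, -0.2,  0.7,  1. ,  0. , -0.1]))
(array([ 0.6053,  0.1214,  0.044 , -0.0815]), array([-1.2, -0.2,  1.1,  0. ,  0.9,  0.5, -0.7,  0.3]))
(array([ 0.6055,  0.1216,  0.044 , -0.0888]), array([-0.9, -0.2, -1.1, -0.5,  0.7,  0.6,  0.2,  0.1, -0.6, -0.3,  1.7,
        0.5,  0.7,  0.8, -0.9,  0.2]))
```

```bash
cat > to.py <<'E'
from h import *;from workcell import observe
def Rtool(yaw,lean=np.pi/6,tilt=0):  # tool for a jig at yaw, leaning toward jig -x
    j=R.from_euler('z',yaw).as_matrix()
    z=j@[np.sin(lean),0,-np.cos(lean)];y=j@[0,1,0.];return np.c_[np.cross(y,z),y,z]
def tcp(p,yaw,loc,lean=np.pi/6): # jig origin p, local grasp
    j=R.from_euler('z',yaw).as_matrix();return np.array(p)+j@np.array(loc)+.019*Rtool(yaw,lean)[:,2]
def delta(P,Rt):
    o=observe();Rn=R.from_euler('xyz',o['tool_rot']).as_matrix()
    return (Rn.T@(P-o['position'])/.02).round(3),(np.degrees(R.from_matrix(Rn.T@Rt).as_rotvec())/6).round(3)
E
python3 - <<'E'
from to import *
Rt=Rtool(-.083);P=tcp([.606,.1205,.043],-.083,[-.014,0,.034]);print(P)
print(delta(P-.05*Rt[:,2],Rt),delta(P,Rt),observe()['tool_rot'],observe()['qpos'].round(3))
E
```

```text
[0.60151549 0.12087307 0.06054552]
(array([1.652, 0.394, 6.319]), array([-0.015, -0.186,  0.042])) (array([1.603, 0.397, 8.819]), array([-0.015, -0.186,  0.042])) [-3.13753226  0.50412169  3.06361361] [-0.744  0.252  0.32   2.195  0.579  0.317  0.523]
```

Request:
{"op": "move_arm", "data": {
  "plan": [
    [[0.21,0.05,0.8,0,0,0,1],[0.21,0.05,0.8,0,0,0,1],[0.21,0.05,0.8,0,0,0,1],[0.21,0.05,0.8,0,0,0,1],[0.21,0.05,0.8,0,0,0,1],[0.2,0.05,0.8,0,0,0,1],[0.2,0.05,0.8,0,0,0,1],[0.2,0.05,0.7,0,0,0,1],[0,0,0,0,0,0,1],[0,0,0,0,0,0,1]]
  ]
}}

```text
clock: 4.25
position: [0.5765, 0.12, 0.1115]
tool_rot: [-3.132, 0.498, 3.063]
force: [0.2, 0.1, 0.2]
grip_width: 0.0854
finger_force: 0.0
```

```bash
python3 log.py
python3 - <<'E'
from to import *
Rt=Rtool(-.083);P=tcp([.606,.1205,.043],-.083,[-.014,0,.034])
print(delta(P,Rt))
E
```

```text
4.25 [-0.569  0.525  0.16   2.2    1.625  0.171 -0.546] [0.5765 0.12   0.1115] [-3.1321  0.4982  3.0633] [0.18 0.05 0.15] 0.0853599965435862
(array([0.124, 0.169, 2.832]), array([-0.069, -0.242,  0.04 ]))
```

Request:
{"op": "move_arm", "data": {
  "plan": [
    [[0.02,0.02,0.35,0,0,0,1],[0.02,0.02,0.35,0,0,0,1],[0.02,0.02,0.35,0,0,0,1],[0.02,0.02,0.35,0,0,0,1],[0.02,0.02,0.35,0,0,0,1],[0.02,0.02,0.35,0,0,0,1],[0,0.02,0.3,0,0,0,1],[0,0,0.2,0,0,0,1],[0,0,0,0,0,0,1],[0,0,0,0,0,0,1]]
  ]
}}

```text
clock: 5.25
position: [0.599, 0.121, 0.0646]
tool_rot: [-3.133, 0.498, 3.064]
force: [-0.5, 0.2, 0.2]
grip_width: 0.0853
finger_force: 0.0
```

```bash
python3 log.py
python3 - <<'E'
from to import *
Rt=Rtool(-.083);P=tcp([.606,.1205,.043],-.083,[-.014,0,.034])
print(delta(P,Rt))
E
```

```text
5.25 [-0.41   0.633 -0.02   2.153  1.897  0.266 -0.783] [0.599  0.121  0.0646] [-3.1329  0.4983  3.0637] [-0.46  0.19  0.18] 0.08530498367588514
(array([-0.012,  0.005,  0.238]), array([-0.059, -0.241,  0.043]))
```

Request:
{"op": "move_arm", "data": {
  "plan": [
    [[0,0,0.1,-0.03,0,0.02,1],[0,0,0.1,-0.03,0,0.02,1],[0,0,0,0,0,0,-1],[0,0,0,0,0,0,-1],[0,0,0,0,0,0,-1],[0,0,0,0,0,0,-1],[0,0,0,0,0,0,-1],[0,0,0,0,0,0,-1],[0,0,0,0,0,0,-1],[0,0,0,0,0,0,-1]]
  ],
  "grip_force": 70
}}

```text
clock: 6.25
position: [0.601, 0.1209, 0.0611]
tool_rot: [3.142, 0.499, 3.059]
force: [-3.2, -1.3, 4.9]
grip_width: 0.0109
finger_force: 68.5
```

```bash
python3 log.py; python3 snap.py w3
python3 - <<'E'
import cv2,pickle;f=pickle.load(open('w3.pkl','rb'));cv2.imwrite('pics/w3.png',f['color'][:,:,::-1])
E
```

```text
6.25 [-0.386  0.641 -0.043  2.151  1.926  0.273 -0.807] [0.601  0.1209 0.0611] [3.1416 0.4986 3.059 ] [-3.25 -1.27  4.86] 0.010872587035170354
```

View pics/w3.png

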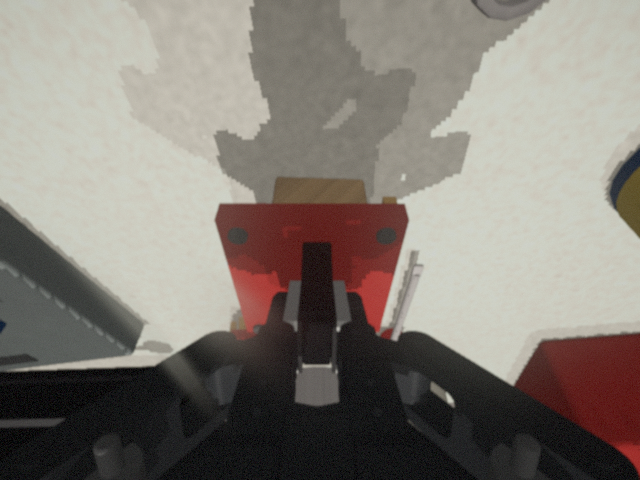

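Request:
{"op": "move_arm", "data": {
  "plan": [
    [[-0.2,0,-0.4,0,0,0,-1],[-0.4,0,-0.75,0,0,0,-1],[-0.43,0,-0.79,0,0,0,-1],[-0.43,0,-0.79,0,0,0,-1],[-0.43,0,-0.79,0,0,0,-1],[-0.2,-0.2,-0.4,0,0,0,-1],[0,-0.6,0,0,0,0,-1],[0,-0.8,0,0,0,0,-1],[0,-0.5,0,0,0,0,-1],[0,0,0,0,0,0,-1]]
  ]
}}

```text
clock: 7.3
position: [0.5964, 0.0768, 0.1466]
tool_rot: [-3.14, 0.498, 3.057]
force: [-0.3, 0.5, -3.5]
grip_width: 0.0111
finger_force: 68.6
```

```bash
python3 log.py; python3 snap.py w4
python3 - <<'E'
from h import *;import pickle
f=pickle.load(open('w4.pkl','rb'))
a=f['color'][:,:,::-1]
b=crop(f,200,190,230,100,400/230,20)
m=np.zeros((600,800,3),np.uint8);m[:480,:640]=cv2.convertScaleAbs(a,alpha=1.3);cv2.imwrite('pics/w4.png',m[:480,:640])
E
```

```text
7.3 [-3.590e-01  4.530e-01  3.200e-02  2.157e+00  1.199e+00  1.960e-01
  2.000e-03] [0.5964 0.0768 0.1466] [-3.1398  0.4977  3.0572] [-0.28  0.48 -3.49] 0.011097324642816094
```

View pics/w4.png

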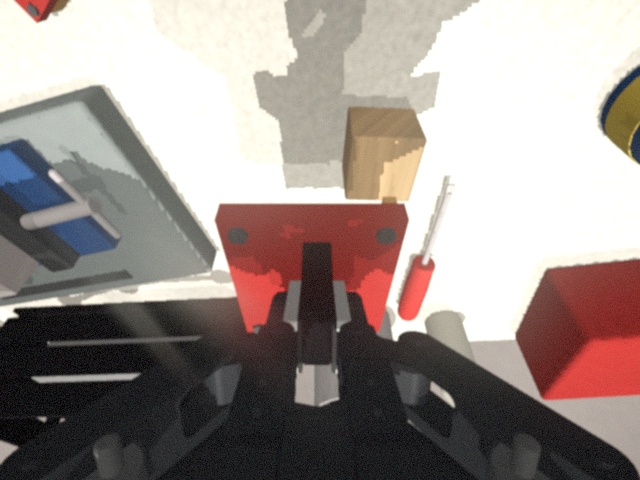

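```bash
cat >> to.py <<'E'
import pickle
def ingrip(p=(.606,.1205,.0435),yaw=-.083):
    g=pickle.load(open('log.pkl','rb'))[6]  # reading at the grip
    Rg=R.from_euler('xyz',g['tool_rot']).as_matrix();j=R.from_euler('z',yaw).as_matrix()
    return Rg.T@j,Rg.T@(np.array(p)-g['position'])
Rj,pj=ingrip(yaw=np.nan_to_num(-.0826))
def jig_now(o=None):
    o=o or observe();Rn=R.from_euler('xyz',o['tool_rot']).as_matrix();return Rn@Rj,Rn@pj+o['position']
BL=[np.array([.628,-.194,.0885]),.198]
def goal(off):  # jig at offset in the block frame, square
    B=R.from_euler('z',BL[1]).as_matrix();Rt=B@Rj.T;P=BL[0]+B@np.array(off)-Rt@pj;return P,Rt
E
python3 - <<'E'
from to import *
print(pickle.load(open('log.pkl','rb'))[6]['clock'])
f=pickle.load(open('w4.pkl','rb'));Rn,p=jig_now(f['o']);print(p,R.from_matrix(Rn).as_euler('xyz'))
for c in([-48,-40,10],[-48,36,10],[-48,-40,0],[-48,36,0]): print(c,proj(f,Rn@(np.array(c)/1e3)+p,f['o']).round(1))
P,Rt=goal([.006,.075,.035]);print(P,delta(P,Rt))
E
```

```text
6.25
[0.60138306 0.07635057 0.12892248] [-0.00162064  0.00089393 -0.08530019]
[-48, -40, 10] [[212.1 218.7]]
[-48, 36, 10] [[405.1 218.9]]
[-48, -40, 0] [[217.3 202.2]]
[-48, 36, 0] [[400.7 202.3]]
[ 0.61418633 -0.1202754   0.1411284 ] (array([-1.365, -9.814,  1.069]), array([-1.294, -0.007, -2.362]))
```

Run:
```python
from to import *
print('pj',pj,'handle in tool',pj+Rj@[-.014,0,.034])
P,Rt=goal([.006,.075,.035]);o=observe();Rn=R.from_euler('xyz',o['tool_rot'])
rv=(Rn.inv()*R.from_matrix(Rt)).as_rotvec();Rm=Rn*R.from_rotvec(rv/2)
print((Rm.inv().apply(P-o['position'])/.02).round(2),np.degrees(rv)/6)
```

```text
pj [ 4.00159416e-03 -1.87273231e-06  1.78931439e-02] handle in tool [ 3.95388301e-05 -1.01871839e-06 -1.86623224e-02]
[-0.14 -9.96  0.4 ] [-1.2935371  -0.00689005 -2.36203633]
```

Request:
{"op": "move_arm", "data": {
  "plan": [
    [[-0.01,-0.6,0.03,-0.1,0,-0.2,-1],[-0.01,-1,0.04,-0.13,0,-0.24,-1],[-0.01,-1,0.04,-0.13,0,-0.24,-1],[-0.02,-1,0.04,-0.13,0,-0.24,-1],[-0.02,-1,0.04,-0.14,0,-0.24,-1],[-0.02,-1,0.04,-0.14,0,-0.24,-1],[-0.02,-1,0.04,-0.13,0,-0.24,-1],[-0.02,-1,0.04,-0.13,0,-0.24,-1],[-0.01,-1,0.04,-0.13,0,-0.24,-1],[-0.01,-1,0.04,-0.13,0,-0.24,-1]]
  ]
}}

```text
clock: 8.35
position: [0.6123, -0.1122, 0.1419]
tool_rot: [3.141, 0.499, -2.942]
force: [-0.0, 0.1, -4.8]
grip_width: 0.0109
finger_force: 68.8
```

Request:
{"op": "move_arm", "data": {
  "plan": [
    [[0,-0.2,0,0,0,0,-1],[0,0,0,0,0,0,-1],[0,0,0,0,0,0,-1],[0,0,0,0,0,0,-1],[0,0,0,0,0,0,-1],[0,0,0,0,0,0,-1],[0,0,0,0,0,0,-1],[0,0,0,0,0,0,-1],[0,0,0,0,0,0,-1],[0,0,0,0,0,0,-1]]
  ]
}}

```text
clock: 9.35
position: [0.6129, -0.1159, 0.142]
tool_rot: [-3.141, 0.499, -2.943]
force: [0.4, 0.4, -3.5]
grip_width: 0.0112
finger_force: 69.1
```

```bash
python3 log.py; python3 snap.py w5
python3 - <<'E'
from to import *
from fit import d
from workcell import grab_frame
f=pickle.load(open('w5.pkl','rb'));s=grab_frame('scene');t=grab_frame('top');pickle.dump([s,t,observe()],open('st5.pkl','wb'))
P,Rt=goal([.006,.075,.035]);print(delta(P,Rt))
m=np.zeros((600,800,3),np.uint8)
m[:400]=crop(f,60,170,200,100,4,10)
m[400:,:400]=crop(s,130,100,120,60,400/120,20)[:200];m[400:,400:]=crop(t,440,150,120,60,400/120,20)[:200]
cv2.imwrite('pics/c5.png',m)
B=R.from_euler('z',BL[1]).as_matrix();C=np.array([[-35,-30,0],[-35,30,0],[35,30,0],[35,-30,0]])/1e3@B.T+BL[0]
print(proj(f,C,f['o']).round(0))
E
```

```text
9.35 [ 0.765  0.604 -0.772  2.05   1.014  0.266  1.017] [ 0.6129 -0.1159  0.142 ] [-3.1415  0.4986 -2.9428] [ 0.38  0.41 -3.46] 0.011154590657755722
(array([ 0.003, -0.228,  0.046]), array([0.003, 0.   , 0.006]))
[[ 97. 166.]
 [216. 166.]
 [239. 257.]
 [146. 257.]]
```

View pics/c5.png

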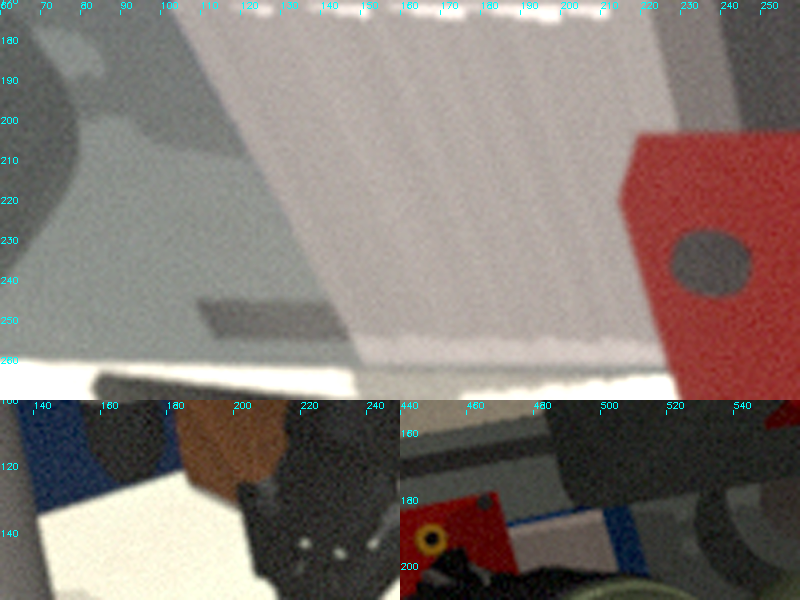

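The wrist view shows the block's top with corners at about (105,172.5), (223,172.5) and (150.5,260.5), and its right edge passing (230,202). The held jig's near corner is at (219.7,203) below and (215,220) above. The jig is clear of the block, and chuck and gripper are apart.

Run:
```python
from to import *
from scipy.optimize import least_squares
f=pickle.load(open('w5.pkl','rb'));o=f['o']
Rn,p=jig_now(o)
for c in([-48,-40,10],[-48,-40,0]): print(c,proj(f,Rn@(np.array(c)/1e3)+p,o).round(1))
L=np.array([[-35,-30,0],[-35,30,0],[35,-30,0]])/1e3;U=np.array([[105,172.5],[223,172.5],[150.5,260.5]])
def mk(zfix,o=o):
    def res(q):
        B=R.from_euler('z',q[2]).as_matrix();c=np.array([q[0],q[1],q[3] if zfix is None else zfix])
        e=(proj(f,L@B.T+c,o)-U).ravel()
        a,b=proj(f,np.array([[-.035,.03,0],[.035,.03,0]])@B.T+c,o)
        u=a[0]+(202-a[1])/(b[1]-a[1])*(b[0]-a[0]);return np.r_[e,u-230]
    r=least_squares(res,[.628,-.194,.198,.0885]);return r.x.round(4),res(r.x).round(1)
print(mk(None))
for z in(.0865,.0885,.0905):print(mk(z))
```

```text
[-48, -40, 10] [[212.1 218.2]]
[-48, -40, 0] [[217.3 201.7]]
(array([ 0.6306, -0.1907,  0.1876,  0.0893]), array([-0.4, -0.6,  0.2,  0.6,  0.7, -0.1, -0.3]))
(array([ 0.6329, -0.1917,  0.1861,  0.0885]), array([ 1. , -0.5, -0.7,  0.7,  0.9, -1.4, -1.2]))
(array([ 0.6313, -0.191 ,  0.1872,  0.0885]), array([ 0. , -0.6, -0.1,  0.6,  0.8, -0.5, -0.6]))
(array([ 0.6296, -0.1903,  0.1883,  0.0885]), array([-1. , -0.6,  0.5,  0.5,  0.6,  0.5,  0. ]))
```

```bash
cat >> to.py <<'E'
BL=[np.array([.630,-.192,.089]),.190]
E
python3 - <<'E'
from to import *
for off in([.005,.005,.03],[.005,.005,.008]):
    P,Rt=goal(off);print(P,*delta(P,Rt))
B=R.from_euler('z',.19).as_matrix();o=observe();Rn=R.from_euler('xyz',o['tool_rot']).as_matrix()
print('block axes in tool\n',(Rn.T@B).round(3))
E
```

```text
[ 0.62901468 -0.1870964   0.1366284 ] [ 0.052 -3.65   0.276] [0.04  0.    0.073]
[ 0.62901468 -0.1870964   0.1146284 ] [ 0.578 -3.65   1.242] [0.04  0.    0.073]
block axes in tool
 [[-0.878 -0.008 -0.478]
 [-0.009  1.     0.   ]
 [ 0.478  0.004 -0.878]]
```

Request:
{"op": "move_arm", "data": {
  "plan": [
    [[0,-0.4,0.03,0.02,0,0.04,-1],[0.01,-0.6,0.04,0.02,0,0.03,-1],[0.01,-0.6,0.04,0,0,0,-1],[0.01,-0.6,0.04,0,0,0,-1],[0.01,-0.6,0.04,0,0,0,-1],[0.01,-0.5,0.04,0,0,0,-1],[0,-0.35,0.04,0,0,0,-1],[0,0,0,0,0,0,-1],[0,0,0,0,0,0,-1],[0,0,0,0,0,0,-1]]
  ]
}}

```text
clock: 10.5
position: [0.6285, -0.1866, 0.1369]
tool_rot: [-3.141, 0.499, -2.95]
force: [-0.3, 0.2, -3.4]
grip_width: 0.0107
finger_force: 69.0
```

```bash
python3 log.py
python3 - <<'E'
from to import *
for off in([.005,.005,.03],[.005,.005,.004]):
    P,Rt=goal(off);print(P,*delta(P,Rt))
E
```

```text
10.5 [ 0.94   0.705 -0.878  1.95   0.943  0.355  1.239] [ 0.6285 -0.1866  0.1369] [-3.1414  0.4987 -2.9504] [-0.27  0.19 -3.36] 0.010731514274580481
[ 0.62901468 -0.1870964   0.1366284 ] [-0.013 -0.031  0.022] [0.003 0.001 0.01 ]
[ 0.62901468 -0.1870964   0.1106284 ] [ 0.609 -0.031  1.163] [0.003 0.001 0.01 ]
```

Now I'll lower to about 4 mm above the block.

Request:
{"op": "move_arm", "data": {
  "plan": [
    [[0.08,0,0.15,0,0,0,-1],[0.1,-0.01,0.2,0,0,0,-1],[0.1,-0.01,0.2,0,0,0,-1],[0.1,-0.01,0.2,0,0,0,-1],[0.1,0,0.18,0,0,0,-1],[0.08,0,0.14,0,0,0,-1],[0.05,0,0.09,0,0,0,-1],[0,0,0,0,0,0,-1],[0,0,0,0,0,0,-1],[0,0,0,0,0,0,-1]]
  ]
}}

```text
clock: 11.5
position: [0.6291, -0.1877, 0.1108]
tool_rot: [-3.141, 0.499, -2.951]
force: [1.3, 0.4, -4.2]
grip_width: 0.011
finger_force: 69.2
```

```bash
python3 log.py; python3 snap.py w6
python3 - <<'E'
from to import *
from workcell import grab_frame
P,Rt=goal([.005,.005,.0]);print(P,*delta(P,Rt))
f=pickle.load(open('w6.pkl','rb'));s=grab_frame('scene')
m=np.zeros((600,800,3),np.uint8);m[:400]=crop(f,190,150,240,120,800/240,20);m[400:,:300]=crop(s,150,150,120,80,2.5,20)
cv2.imwrite('pics/c6.png',m)
E
```

```text
11.5 [ 0.885  0.725 -0.795  1.962  1.009  0.291  1.177] [ 0.6291 -0.1877  0.1108] [-3.1412  0.4989 -2.9511] [ 1.28  0.37 -4.16] 0.010955231045103922
[ 0.62901468 -0.1870964   0.1066284 ] [0.095 0.033 0.182] [-0.002  0.003  0.004]
```

View pics/c6.png

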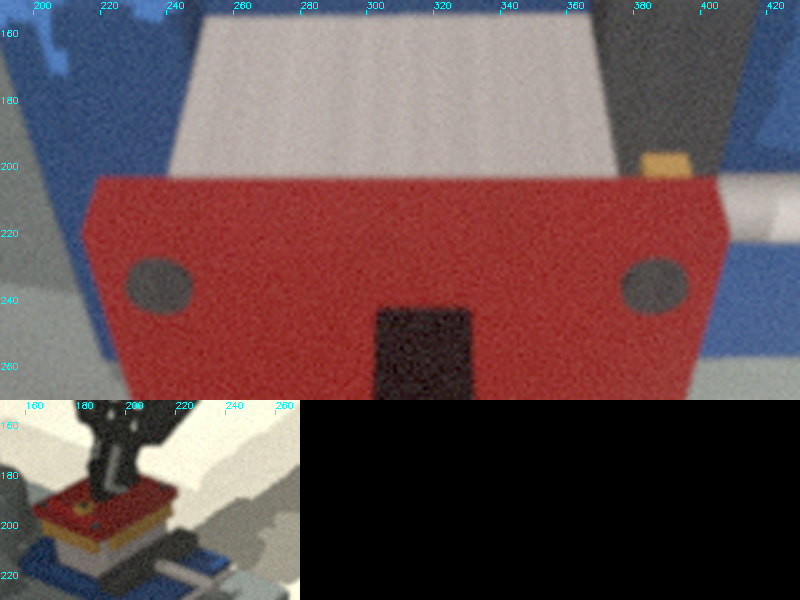

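The view shows the jig square over the block: block edges at u≈242 and 374 at v≈200, brass lip_y at u≈380–395, a gap of about 3.7 mm. Lowering gently.

Request:
{"op": "move_arm", "data": {
  "plan": [
    [[0.012,0,0.022,0,0,0,-1],[0.012,0,0.022,0,0,0,-1],[0.012,0,0.022,0,0,0,-1],[0.012,0,0.022,0,0,0,-1],[0.012,0,0.022,0,0,0,-1],[0.012,0,0.022,0,0,0,-1],[0,0,0,0,0,0,-1],[0,0,0,0,0,0,-1],[0,0,0,0,0,0,-1],[0,0,0,0,0,0,-1]]
  ]
}}

```text
clock: 12.6
position: [0.629, -0.1877, 0.1076]
tool_rot: [-3.141, 0.499, -2.951]
force: [0.6, 0.0, -3.7]
grip_width: 0.0108
finger_force: 69.2
```

```bash
python3 log.py
```

```text
12.6 [ 0.878  0.727 -0.785  1.964  1.018  0.283  1.168] [ 0.629  -0.1877  0.1076] [-3.1414  0.4986 -2.9511] [ 0.63  0.01 -3.7 ] 0.010841124047352225
```

Request:
{"op": "move_arm", "data": {
  "plan": [
    [[0.008,0,0.014,0,0,0,-1],[0.008,0,0.014,0,0,0,-1],[0.008,0,0.014,0,0,0,-1],[0.008,0,0.014,0,0,0,-1],[0.008,0,0.014,0,0,0,-1],[0.008,0,0.014,0,0,0,-1],[0,0,0,0,0,0,-1],[0,0,0,0,0,0,-1],[0,0,0,0,0,0,-1],[0,0,0,0,0,0,-1]]
  ]
}}

```text
clock: 13.6
position: [0.6291, -0.1878, 0.1071]
tool_rot: [-3.14, 0.5, -2.95]
force: [-24.4, 0.0, 31.7]
grip_width: 0.0112
finger_force: 75.8
```

Request:
{"op": "move_arm", "data": {
  "plan": [
    [[-0.01,0,-0.02,0,0,0,-1],[-0.01,0,-0.02,0,0,0,-1],[-0.005,0,-0.01,0,0,0,-1],[0,0,0,0,0,0,-1],[0,0,0,0,0,0,-1],[0,0,0,0,0,0,-1],[0,0,0,0,0,0,-1],[0,0,0,0,0,0,-1],[0,0,0,0,0,0,-1],[0,0,0,0,0,0,-1]]
  ]
}}

```text
clock: 14.6
position: [0.629, -0.1878, 0.1071]
tool_rot: [-3.141, 0.499, -2.951]
force: [-8.1, -1.4, 9.7]
grip_width: 0.0111
finger_force: 71.4
```

```bash
python3 log.py;python3 -c "
from workcell import observe;print(observe()['moment'])"
```

```text
14.6 [ 0.877  0.727 -0.783  1.964  1.021  0.281  1.165] [ 0.629  -0.1878  0.1071] [-3.1409  0.4991 -2.9509] [-8.09 -1.41  9.7 ] 0.011100400536680034
[0.10940956 1.12978595 0.13151308]
```

Request:
{"op": "move_arm", "data": {
  "plan": [
    [[0.012,-0.019,-0.018,0,0,0,-1],[0.017,-0.019,-0.009,0,0,0,-1],[0.017,-0.019,-0.009,0,0,0,-1],[0.017,-0.019,-0.009,0,0,0,-1],[0.017,-0.019,-0.009,0,0,0,-1],[0.017,-0.019,-0.009,0,0,0,-1],[0.017,-0.019,-0.009,0,0,0,-1],[0.017,-0.019,-0.009,0,0,0,-1],[0,0,0,0,0,0,-1],[0,0,0,0,0,0,-1]]
  ]
}}

```text
clock: 15.6
position: [0.6267, -0.1912, 0.1072]
tool_rot: [-3.141, 0.499, -2.951]
force: [2.5, 4.2, 4.8]
grip_width: 0.0112
finger_force: 69.9
```

```bash
cat > bf.py <<'E'
from to import *
o=observe();B=R.from_euler('z',.19).as_matrix();Rn,p=jig_now(o)
print(o['clock'],'jig in block mm',((B.T@(p-BL[0]))*1e3).round(2),'F block',(B.T@o['force']).round(1),'M',o['moment'].round(2),'rpy',o['tool_rot'].round(4),'q',o['qpos'].round(2),o['grip_width'])
E
python3 bf.py
```

```text
15.6 jig in block mm [1.98 1.45 0.54] F block [3.2 3.7 4.8] M [ 0.76 -0.39  0.29] rpy [-3.1413  0.4992 -2.9509] q [ 0.89  0.73 -0.79  1.97  1.02  0.28  1.18] 0.01123293248357132
```

Request:
{"op": "move_arm", "data": {
  "plan": [
    [[0.011,-0.007,-0.006,0,0,0,-1],[0.011,-0.007,-0.006,0,0,0,-1],[0.011,-0.007,-0.006,0,0,0,-1],[0.011,-0.007,-0.006,0,0,0,-1],[0.011,-0.007,-0.006,0,0,0,-1],[0.011,-0.007,-0.006,0,0,0,-1],[0,0,0,0,0,0,-1],[0,0,0,0,0,0,-1],[0,0,0,0,0,0,-1],[0,0,0,0,0,0,-1]]
  ]
}}

```text
clock: 16.6
position: [0.6256, -0.192, 0.1072]
tool_rot: [-3.141, 0.5, -2.951]
force: [5.0, 5.3, 2.9]
grip_width: 0.0113
finger_force: 69.6
```

```bash
python3 bf.py
```

```text
16.6 jig in block mm [0.71 0.8  0.57] F block [5.9 4.2 2.9] M [ 0.9  -0.73  0.39] rpy [-3.1415  0.4995 -2.9506] q [ 0.89  0.73 -0.79  1.97  1.02  0.28  1.18] 0.01134480930121383
```

Request:
{"op": "move_arm", "data": {
  "plan": [
    [[0.007,-0.008,-0.004,0,0,0,-1],[0.007,-0.008,-0.004,0,0,0,-1],[0.007,-0.008,-0.004,0,0,0,-1],[0.007,-0.008,-0.004,0,0,0,-1],[0.007,-0.008,-0.004,0,0,0,-1],[0,0,0,0,0,0,-1],[0,0,0,0,0,0,-1],[0,0,0,0,0,0,-1],[0,0,0,0,0,0,-1],[0,0,0,0,0,0,-1]]
  ]
}}

```text
clock: 17.6
position: [0.625, -0.1923, 0.1072]
tool_rot: [3.141, 0.5, -2.95]
force: [5.1, 7.4, 2.2]
grip_width: 0.0111
finger_force: 69.5
```

```bash
python3 bf.py
```

```text
17.6 jig in block mm [0.11 0.65 0.59] F block [6.4 6.3 2.2] M [ 1.42 -0.81  0.74] rpy [ 3.1411  0.4999 -2.9501] q [ 0.9   0.73 -0.79  1.97  1.02  0.28  1.18] 0.011062337629402116
```

Request:
{"op": "move_arm", "data": {
  "plan": [
    [[0.009,-0.005,-0.005,0,0,0,-1],[0.009,-0.005,-0.005,0,0,0,-1],[0.009,-0.005,-0.005,0,0,0,-1],[0.009,-0.005,-0.005,0,0,0,-1],[0.009,-0.005,-0.005,0,0,0,-1],[0.009,-0.005,-0.005,0,0,0,-1],[0,0,0,0,0,0,-1],[0,0,0,0,0,0,-1],[0,0,0,0,0,0,-1],[0,0,0,0,0,0,-1]]
  ]
}}

```text
clock: 18.6
position: [0.6244, -0.1926, 0.1073]
tool_rot: [3.14, 0.501, -2.95]
force: [12.6, 9.2, -5.0]
grip_width: 0.011
finger_force: 68.4
```

```bash
python3 bf.py
```

```text
18.6 jig in block mm [-0.55  0.52  0.68] F block [14.1  6.6 -5. ] M [ 1.74 -1.36  0.88] rpy [ 3.1405  0.5008 -2.9496] q [ 0.9   0.73 -0.79  1.97  1.02  0.28  1.18] 0.011043279339142786
```

Request:
{"op": "move_arm", "data": {
  "plan": [
    [[0.006,-0.01,0.011,0,0,0,-1],[0.006,-0.01,0.011,0,0,0,-1],[0,-0.01,0,0,0,0,-1],[0,-0.01,0,0,0,0,-1],[0,0,0,0,0,0,-1],[0,0,0,0,0,0,-1],[0,0,0,0,0,0,-1],[0,0,0,0,0,0,-1],[0,0,0,0,0,0,-1],[0,0,0,0,0,0,-1]]
  ]
}}

```text
clock: 19.6
position: [0.6244, -0.1926, 0.1072]
tool_rot: [3.14, 0.501, -2.949]
force: [1.2, 12.9, 9.3]
grip_width: 0.0112
finger_force: 71.2
```

```bash
python3 bf.py; python3 snap.py w7
python3 - <<'E'
from to import *
f=pickle.load(open('w7.pkl','rb'));cv2.imwrite('pics/c7.png',crop(f,190,150,240,120,800/240,20))
E
```

```text
19.6 jig in block mm [-0.53  0.51  0.6 ] F block [ 3.7 12.5  9.3] M [ 2.65 -0.77  1.4 ] rpy [ 3.1403  0.5011 -2.9488] q [ 0.9   0.73 -0.8   1.97  1.02  0.28  1.19] 0.01115318797427661
```

View pics/c7.png

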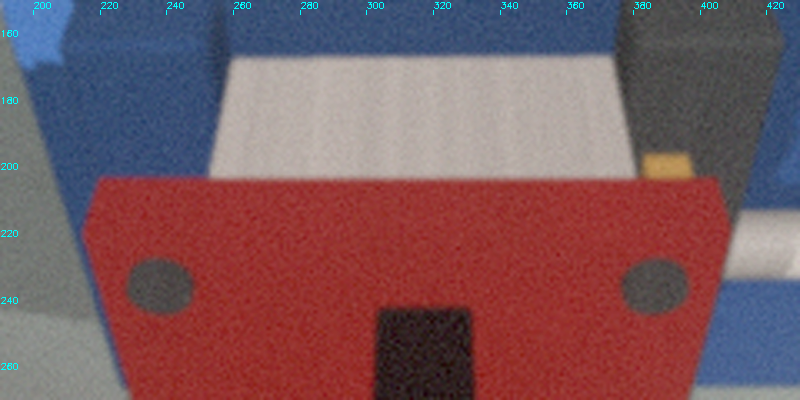

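Request:
{"op": "move_arm", "data": {
  "plan": [
    [[0.015,0,-0.005,0,0,0,-1],[0.015,0,-0.005,0,0,0,-1],[0.015,0,-0.005,0,0,0,-1],[0.015,0,-0.005,0,0,0,-1],[0,0,0,0,0,0,-1],[0,0,0,0,0,0,-1],[0,0,0,0,0,0,-1],[0,0,0,0,0,0,-1],[0,0,0,0,0,0,-1],[0,0,0,0,0,0,-1]]
  ]
}}

```text
clock: 20.65
position: [0.6243, -0.1927, 0.1073]
tool_rot: [3.14, 0.503, -2.949]
force: [16.6, 12.9, -1.5]
grip_width: 0.0105
finger_force: 68.5
```

```bash
python3 bf.py
```

```text
20.65 jig in block mm [-0.63  0.46  0.69] F block [18.7  9.5 -1.5] M [ 2.4  -2.3   1.17] rpy [ 3.14    0.503  -2.9486] q [ 0.9   0.73 -0.79  1.97  1.02  0.28  1.18] 0.010520795824239603
```

Request:
{"op": "move_arm", "data": {
  "plan": [
    [[0.007,0,0.013,0,0,0,-1],[0,0,0,0,0,0,-1],[0,0,0,0,0,0,-1],[0,0,0,0,0,0,-1],[0,0,0,0,0,0,-1],[0,0,0,0,0,0,-1],[0,0,0,0,0,0,-1],[0,0,0,0,0,0,-1],[0,0,0,0,0,0,-1],[0,0,0,0,0,0,-1]]
  ],
  "grip_force": 40
}}

```text
clock: 21.65
position: [0.6243, -0.1927, 0.1073]
tool_rot: [3.14, 0.503, -2.948]
force: [11.8, 13.7, 6.2]
grip_width: 0.0111
finger_force: 69.9
```

```bash
python3 bf.py
```

```text
21.65 jig in block mm [-0.58  0.45  0.69] F block [14.1 11.3  6.2] M [ 2.55 -2.13  1.31] rpy [ 3.1404  0.5032 -2.9484] q [ 0.9   0.73 -0.79  1.97  1.02  0.28  1.18] 0.01106699068642795
```

Request:
{"op": "move_arm", "data": {
  "plan": [
    [[0,0,0,0,0,0,-0.6],[0,0,0,0,0,0,-0.4],[0,0,0,0,0,0,-0.2],[0,0,0,0,0,0,0],[0,0,0,0,0,0,0],[0,0,0,0,0,0,0],[0,0,-0.1,0,0,0,0],[0,0,-0.2,0,0,0,0],[0,0,-0.3,0,0,0,0],[0,0,-0.4,0,0,0,0]]
  ]
}}

```text
clock: 22.65
position: [0.6127, -0.1969, 0.1239]
tool_rot: [-3.141, 0.498, -2.951]
force: [0.2, 0.6, -0.3]
grip_width: 0.0426
finger_force: 0.0
```

```bash
python3 bf.py
```

```text
22.65 jig in block mm [-12.91  -1.54  17.31] F block [ 0.3  0.6 -0.3] M [-0.09  0.53 -0.05] rpy [-3.1414  0.4985 -2.951 ] q [ 0.96  0.71 -0.85  1.98  0.97  0.31  1.23] 0.04261895377186771
```

Released. I'll back off along the tool axis, then check the result from the wrist camera.

Request:
{"op": "move_arm", "data": {
  "plan": [
    [[0,0,-0.5,0,0,0,0],[0,0,-0.5,0,0,0,0],[0,0,-0.6,0,0,0,0],[0,0,-0.6,0,0,0,0],[0,0,-0.6,0,0,0,0],[0,0,-0.4,0,0,0,0],[0,0,0,0,0,0,0],[0,0,0,0,0,0,0],[0,0,0,0,0,0,0],[0,0,0,0,0,0,0]]
  ]
}}

```text
clock: 23.65
position: [0.5829, -0.2024, 0.1793]
tool_rot: [3.141, 0.498, -2.951]
force: [-0.2, 0.9, 0.2]
grip_width: 0.0427
finger_force: 0.0
```

```bash
python3 bf.py; python3 snap.py w8
python3 - <<'E'
from to import *
from workcell import grab_frame
f=pickle.load(open('w8.pkl','rb'));s=grab_frame('scene')
m=np.zeros((600,800,3),np.uint8);m[:400]=crop(f,220,170,200,100,4,20);m[400:,:400]=crop(s,150,160,100,50,4,20);
t=grab_frame('top');m[400:,400:]=crop(t,440,170,100,50,4,20)
cv2.imwrite('pics/c8.png',m)
E
```

```text
23.65 jig in block mm [-43.15  -1.36  72.72] F block [-0.   1.   0.2] M [-0.04  0.47 -0.03] rpy [ 3.1414  0.4983 -2.9508] q [ 1.13  0.64 -1.04  2.    0.83  0.42  1.37] 0.04270760740994202
```

View pics/c8.png

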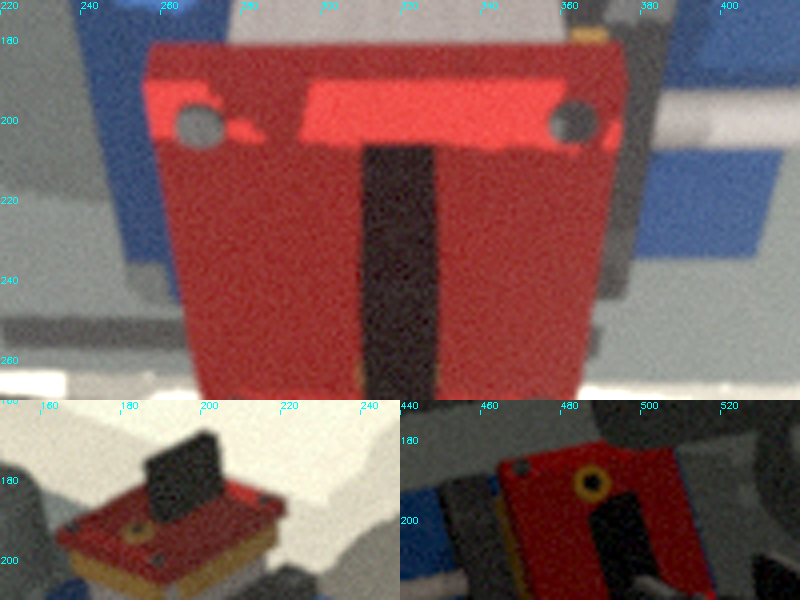

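The jig lies flat and square on the block. Lip_y (u≈361) meets the block edge (u≈360), and the gripper is clear. Handing in.

```bash
python3 -c "
from workcell import job_done;print(job_done())"
```

```text
the job is handed in; nothing more can be done
None
```

The jig is on the block and released; the last pictures show it flat and square with lip_y against its face. Before release the push was about 14 N along x and 11 N along y. The lip_x contact comes from force readings only, and the hand-in returned no verdict.

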